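# Load a power module into the drying oven

## Robot

A 6-joint arm with a two-finger parallel gripper is mounted at the origin on the work surface. World frame = base frame: x ahead of the robot, y to its left, z up, the work surface at z = 0. Lengths are in m, angles in rad, forces in N, time in s.
With the tool pointing down it reaches from about 0.25 to 0.775 m from the base axis. Payload 4 kg.
Tool frame: the origin (TCP) lies between the finger pads; the fingertips stand 11 mm ahead of it and the grasp point (between the pads) lies 8 mm behind it (robot.tip_extent is the z of the fingertips in the tool frame, in m); z points along the fingers, y is the line along which they close (so a half turn about z gives the same grasp; the last joint's range is limited). The gripper opens to 94 mm and grips with 3 to 60 N. Pads are 16 mm wide; open, the fingers measure 119 mm over their backs; the gripper's body (75 mm by 177 mm) begins 78 mm behind the grasp point.
Start: joints at [1.183, 0.087, 1.371, -0, 1.684, -0.103], TCP at [0.155, 0.528, 0.217] pointing down, gripper open.
Joint ranges: [-3.1, 3.1], [-0.76, 2.03], [0.27, 2.55], [-1.08, 4.22], [0.17, 2.65], [-2.57, 2.57]. Speed limits (rad/s): [2.79, 2.79, 3.14, 3.14, 3.14, 3.14].

## Interface

Orientations are given as [roll, pitch, yaw] about the fixed x, y, z axes, in that order (R = Rz(yaw) Ry(pitch) Rx(roll)).
In Python, from bench import robot, imaging gives the robot as it stands.
- The arm moves only by the shell command python3 -m pendant 'ROWS'. ROWS is JSON, a list of rows, each a list of 7 numbers: the shift along the world's x, y, z in cm, then the turn, a rotation vector about the world's x, y, z in degrees, then the opening, from 0 (shut) to 1 (fully open). In form: [[dx, dy, dz, ax, ay, az, jaw], ...]. A call has 1 to 8 rows; each row shifts and turns the commanded pose from where the row before left it; what a row does not reach is not made up. A row lasts 1/10 s, in which the tool goes at most 50 mm and 8.59 degrees, less where a joint would pass 70% of its speed; a pose out of reach is approached as far as the arm can. A call is refused whole if a number of a shift passes 5 or a number of a turn 8.59, either way. A call with a gripper value outside its range is refused whole. The fingers move at their own pace and stop on an object; the grip force is fixed at half the most. Time passes only in rows, so rows that do not move let the fingers close. It gives the time, the measured TCP pose, the force, the opening and the grip force at its end, in the units of the state.
- robot.get_obs(): the state, without advancing time (a new reading comes with each control period).
- imaging.snapshot(name): name is "scene" or "side" or "wrist"; returns the picture (400x640x3 uint8, red, green, blue); there is no depth.
- imaging.camera_params(name): a dict with "camera_matrix" (3x3 intrinsics, pixels), "k1" (the pictures are not rectified: a ray, as slopes to the right and down, at radius r is drawn at 1 + k1 r^2 times it, then the intrinsics apply), "R" (3x3) and "t" (3): a world point X has camera coordinates R X + t. Camera axes: x right, y down, z forward; pixel columns grow to the right and rows downward; lengths in m; the calibration is good to about 2 mm. A picture is of the moment at which its call begins: read the wrist's pose just before it. camera_params takes no time and is no camera call; for the wrist camera it gives the pose at the moment of the call.
- robot.close_job(): hands the job in; it is judged then, once.
The state is a dict: "time": time; "joint_positions": joint angles; "qvel": joint speeds; "joint_torque": joint torques, N m; "tool_pos": TCP position; "ee_rot": TCP orientation; "wrist_force": force on the tool from outside, world axes, zero at the start; "wrist_torque": the same for the moment, N m; "width": finger opening in m; "finger_force": force on a finger pad.
Only numpy, scipy, OpenCV 4.12 (cv2) and the standard library are available. Lean on these libraries where they do the work, as an engineer would, in place of code of your own. Each camera call takes 0.05 s, during which the arm holds its last target. There are 200 camera calls.

## Task

Dry the power module with the black heatsink: pull the oven's front door all the way down, which brings out the rack, set the module down gently and flat inside the rack's rim and let go of it, then push the door back up until it is fully shut, without slamming. Keep the module upright all the while and leave the other things where they are.

Things in the scene. Friction and masses are not known exactly. Their poses are not given: they have to be found in the camera images.
- oven: grey bench drying oven, fixed to the table, 240 deep (its x) x 300 wide (its y) x 270 tall. Origin at the centre of its underside; its front looks along its own -x, 120 in front of the origin. The door opening is 75 to 220 above the table. It stands on the robot's left, its front facing roughly to the robot's right
- oven_door (a joint): angle of the oven's bottom-hinged front door, rad: 0 = shut (upright), 1.5 = fully open (level, its stop); may start slightly ajar. Stiff hinge: it stays where it is left; moving it by its bar takes 1 to 8 N. A glazed dark frame 296 wide, 145 tall, 16 thick; the lower edge of its inner face is on the hinge line
- door_handle (a point): centre of the door's red handle bar: round, diameter 12, 200 long, along oven y, on an arm at each end. In the door's plane 215 from the hinge (70 past the panel's free edge), 40 out from its inner face. Door shut: 290 above the table, 40 before the oven's front; fully open: 50 above the table, 217 before it. Can be pinched from above at any angle; turns between the fingers
- door_hinge (a point): middle of the hinge line, at the foot of the oven's front, 75 above the table; the line runs along oven y; the top of the door swings out to the oven's -x and down
- rack_floor (a point): centre of the upper face of the rack's floor, 138 above the table; its axes are the oven's (x towards the oven's back, y along its width). With the door fully open it is 80 in front of the oven's front, clear from above; with the door shut, 82 behind the front
- rack: the rack: a shallow steel tray, inside 100 (x) x 120 (y), with a rim 8 high and 5 thick all round and wire rails at its sides; origin 3 below point rack_floor, same axes. A linkage slides it out of the oven as the door comes down and in as it goes up: outward travel = 0.108 m per rad of door angle, 162 mm when fully open
- module: power module to be loaded: loose green circuit board 100 (its x) x 80 (its y) x 6 with a BLACK finned heatsink in the middle, 60 (x) x 40 (y), from 6 to 34 above the underside; 0.2 to 0.45 kg. Origin at the centre of its underside, z up. Grip the heatsink across its 40. Fits the rack only with its 100 side along the rack's y (either way round), 10 to spare on each side
- other_module: a bystander: the same module in every size, but with a SILVER heatsink; stays where it is
- spool: bystander: steel-coloured spool of solder standing on end, diameter 60, 50 tall; origin at its underside centre
- driver_blue: bystander: blue screwdriver 170 long lying on the table
- driver_red: bystander: red screwdriver 170 long lying on the table
- meter: bystander: yellow multimeter 150 x 75 x 35 lying on the table
- organiser: bystander: black open parts organiser 130 x 180 x 35
- jar: bystander: amber jar with black lid, diameter 52, 60 tall, standing on the rear of the oven's roof
Not all that is in view belongs to the job. Leave any orange or pink look-alike of the module alone.

How it is judged:
By the outcome, as a careful person would: the job done as asked, in the order asked, and still so for the second after the job is handed in, with the robot touching nothing.
It also fails if it takes over 72 s, if anything falls off the work surface, if the arm or the gripper's body presses on something with over 40 N, if the wrist force passes 120 N, or if a joint passes its speed limit or range.

## Working session

There is one attempt and no reset: what is moved stays moved. The work goes in short steps, Python scripts to look and compute and a shell command to move; the robot and the scene stay as the last step left them, time stands still between calls to the robot, and variables do not carry over. Pictures are saved under pics/ and viewed, at most 10 in all, crops included, and the job is handed in when it is done.

```bash
mkdir -p pics; cat > h.py <<'E'
import numpy as np, cv2
from bench import robot, imaging
def snap(n,f):
    im=imaging.snapshot(n); cv2.imwrite('pics/'+f,im[:,:,::-1]); return im
def ray(n,u,v,P=None):
    P=P or imaging.camera_params(n); K=np.array(P['camera_matrix']);R=np.array(P['R']);t=np.array(P['t'])
    d=np.array([(u-K[0,2])/K[0,0],(v-K[1,2])/K[1,1]]); s=d.copy()
    for _ in range(20): s=d/(1+P['k1']*(s@s))
    return -R.T@t, R.T@np.array([s[0],s[1],1])
def onz(n,u,v,z,P=None):
    c,d=ray(n,u,v,P); return c+d*(z-c[2])/d[2]
def proj(n,X,P=None):
    P=P or imaging.camera_params(n); K=np.array(P['camera_matrix'])
    x=np.array(P['R'])@np.array(X)+np.array(P['t']); s=x[:2]/x[2]; s=s*(1+P['k1']*(s@s))
    return K[:2,:2]@s+K[:2,2]
E
python3 - <<'E'
from h import *
for n in('scene','side'):
    snap(n,n+'0.png'); P=imaging.camera_params(n); print(n,-np.array(P['R']).T@np.array(P['t']),np.array(P['camera_matrix'])[0,0],P['k1'])
print(robot.get_obs())
E
```

```text
scene [ 0.84578266 -0.76582263  1.0778349 ] 384.08358986123994 0.014033450647355077
side [ 0.2405443  -1.3380539   1.17940095] 472.9197791151301 -0.0153758411491249
{'time': 0.1, 'joint_positions': array([ 1.18293708e+00,  8.78812226e-02,  1.37211012e+00, -3.86340835e-05,
        1.68357799e+00, -1.03125738e-01]), 'qvel': array([-0.00125588, -0.00291927, -0.00381948, -0.00012469,  0.00202479,
        0.00064253]), 'joint_torque': array([ 2.52714424e-03, -3.41255522e+01, -3.03301227e+01,  7.20430375e-02,
        3.04476614e-02, -1.04667283e-04]), 'tool_pos': array([0.15434706, 0.52740685, 0.21541757]), 'ee_rot': array([-3.13962253e+00, -1.65291186e-04,  2.85685467e+00]), 'wrist_force': array([-0.78653955,  0.85798081, -0.87557298]), 'wrist_torque': array([-0.04791705,  0.00990478,  0.01907869]), 'finger_force': 0.0, 'width': 0.09354718311719908}
```

View pics/scene0.png

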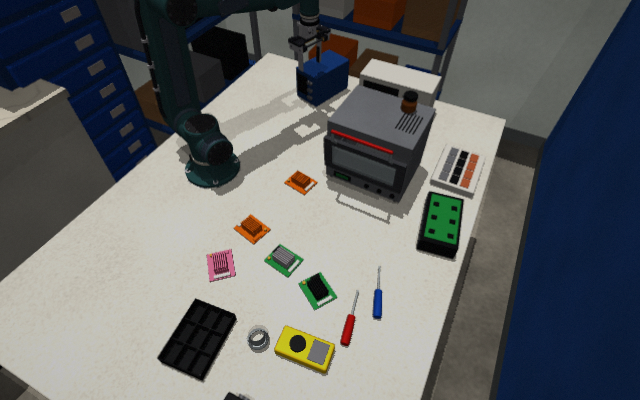

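View pics/side0.png

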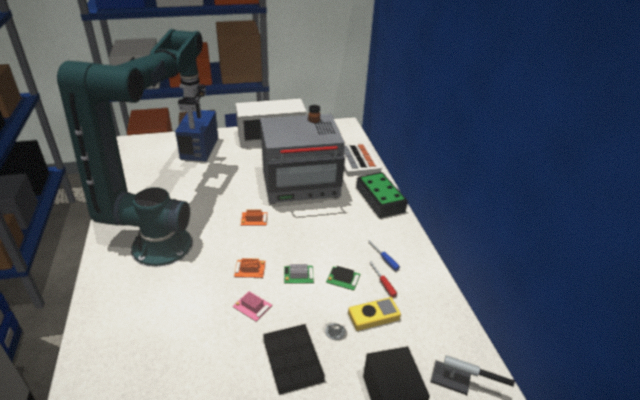

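Scene view: green boards at (284,259) with a silver heatsink and at (318,288) with a black one. The pink board at (221,265) and orange ones at (252,229) and (301,182) are look-alikes, and the dark box with a green top at (442,222) is too big. The one at (318,288) (side view 343,277) fits the description. The red handle runs from about (331,133) to (393,152). I'll measure both and confirm with a crop.

```bash
python3 - <<'E'
from h import *
from scipy.optimize import least_squares
S={n:cv2.imread(f'pics/{n}0.png') for n in('scene','side')}
cv2.imwrite('pics/crop.png',cv2.resize(S['scene'][220:330,200:380],None,fx=4,fy=4,interpolation=cv2.INTER_CUBIC))
def big(m,box):
    x0,y0,x1,y1=box; k=np.zeros_like(m);k[y0:y1,x0:x1]=m[y0:y1,x0:x1]
    c=max(cv2.findContours(k,cv2.RETR_EXTERNAL,cv2.CHAIN_APPROX_NONE)[0],key=cv2.contourArea); return c[:,0,:].astype(float)
def mask(im,lo,hi): return cv2.inRange(cv2.cvtColor(im,cv2.COLOR_BGR2HSV),lo,hi)
E={}
for n,hb in(('scene',(320,120,410,165)),('side',(265,135,350,165))):
    c=big(mask(S[n],(0,120,110),(6,255,255))|mask(S[n],(174,120,110),(180,255,255)),hb)
    l=c[c[:,0]<=c[:,0].min()+1.5].mean(0); r=c[c[:,0]>=c[:,0].max()-1.5].mean(0); E[n]=(l,r); print(n,'handle',l,r)
for i in(0,1):
    f=lambda X:np.r_[proj('scene',X)-E['scene'][i],proj('side',X)-E['side'][i]]
    s=least_squares(f,[.3,.5,.3]); print('handle end',s.x,s.fun)
for nm,B in(('black',{'scene':(295,265,345,312),'side':(322,260,365,295)}),('silver',{'scene':(260,240,306,280),'side':(280,260,318,286)})):
  for n in B:
    x0,y0,x1,y1=B[n]; m=mask(S[n],(40,80,50),(85,255,255)); k=np.zeros_like(m);k[y0:y1,x0:x1]=m[y0:y1,x0:x1]
    p=np.argwhere(k)[:,::-1].astype(float); h=cv2.convexHull(p.astype(np.float32))[:,0]
    w=np.array([onz(n,u,v,.005)[:2]*1000 for u,v in h],np.float32); print(nm,n,cv2.minAreaRect(w))
E
```

```text
scene handle [331.66666667 130.66666667] [391.5 151.5]
side handle [280.66666667 151.        ] [335.6 147. ]
handle end [0.4587141  0.09893331 0.29221585] [ 0.00458179  0.05274916 -0.02768918 -0.0537531 ]
handle end [0.65993829 0.09466813 0.29177505] [ 0.02666936  0.24546729 -0.15206958 -0.25959019]
black scene ((577.8954467773438, -263.28338623046875), (79.16177368164062, 156.5794219970703), 57.526824951171875)
black side ((597.8734130859375, -283.4761657714844), (74.4239501953125, 89.74420928955078), 67.87142944335938)
silver scene ((456.9993591308594, -234.2161865234375), (79.80198669433594, 99.99150085449219), 80.84025573730469)
silver side ((446.27978515625, -253.587158203125), (59.24104309082031, 104.13948822021484), 42.591163635253906)
```

View pics/crop.png

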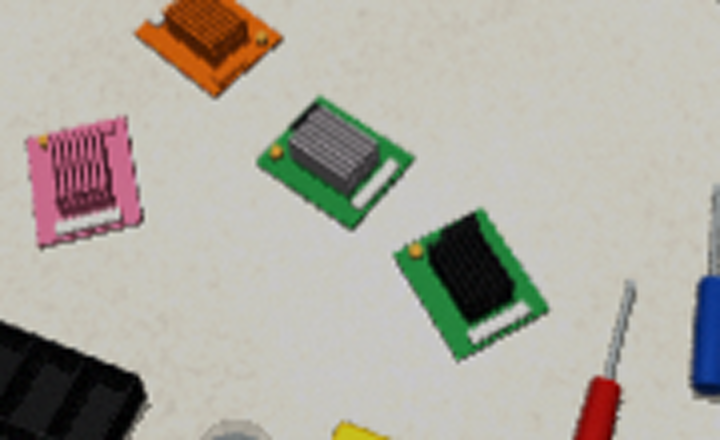

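The enlarged crop confirms that the module with the black heatsink is at scene (318,288). The visible board corners are left (298.5,283.8), bottom (315,310) and right (337,297.5), and the fins run from left to bottom. The handle is 201 mm long at z 0.292, so the door is shut or nearly so. Its centre is at (0.559,0.097).

I'll measure the module corners and move to a standoff at the handle.

```bash
python3 - <<'E'
from h import *
L,B,R=[onz('scene',u,v,.006)[:2] for u,v in((298.5,283.75),(315,310),(337,297.5))]
print('long',np.linalg.norm(B-L),'short',np.linalg.norm(R-B),'ctr',(L+R)/2,'angs',np.degrees(np.arctan2(*(B-L)[::-1])),np.degrees(np.arctan2(*(R-B)[::-1])))
E
python3 -m pendant '[[0,0,5,0,0,3.8,0.4],[0,0,5,0,0,3.8,0.4],[0,0,5,0,0,3.8,0.4],[0,0,5,0,0,3.8,0.4],[3.4,-3.8,0,0,0,0,0.4],[3.4,-3.8,0,0,0,0,0.4],[3.4,-3.8,0,0,0,0,0.4],[3.4,-3.8,0,0,0,0,0.4]]'
python3 -m pendant '[[3.4,-3.8,0,0,0,0,0.4],[3.4,-3.8,0,0,0,0,0.4],[3.4,-3.8,0,0,0,0,0.4],[3.4,-3.8,0,5,0,0,0.4],[3.4,-3.8,0,5,0,0,0.4],[3.4,-3.8,0,5,0,0,0.4],[3.1,-4.4,0,5,0,0,0.4],[0,0,0,0,0,0,0.4]]'
```

```text
long 0.09883088806402937 short 0.07668637842895 ctr [ 0.6042469  -0.28062977] angs -31.817616317912655 57.96588868598952
time: 0.9
tool_pos: [0.2887, 0.3774, 0.4161]
ee_rot: [-3.141, -0.0, 3.123]
wrist_force: [0.5, -0.0, 0.6]
width: 0.0381
finger_force: 0.0
time: 1.7
tool_pos: [0.5205, 0.105, 0.4115]
ee_rot: [2.793, -0.015, 3.106]
wrist_force: [0.2, 0.4, -0.8]
width: 0.0375
finger_force: 0.0
```

```bash
python3 -m pendant '[[0,0,0,0,0,0,0.4],[0,0,0,0,0,0,0.4]]'
```

```text
time: 1.9
tool_pos: [0.5162, 0.1154, 0.4169]
ee_rot: [2.792, -0.006, 3.125]
wrist_force: [-0.1, 0.7, 0.0]
width: 0.0377
finger_force: 0.0
```

```bash
python3 -m pendant '[[2.15,-2.5,0,0,0,0,0.4],[2.15,-2.5,-2,0,0,0,0.4],[0,0,-2.2,0,0,0,0.4],[0,0,0,0,0,0,0.4],[0,0,0,0,0,0,0.4]]'
python3 - <<'E'
from h import *
snap('wrist','w1.png'); print(proj('wrist',[.559,.097,.292]))
E
```

```text
time: 2.4
tool_pos: [0.5589, 0.0671, 0.3757]
ee_rot: [2.792, -0.006, 3.128]
wrist_force: [-0.8, 0.8, 1.2]
width: 0.0375
finger_force: 0.0
[319.1811547 203.2801169]
```

View pics/w1.png

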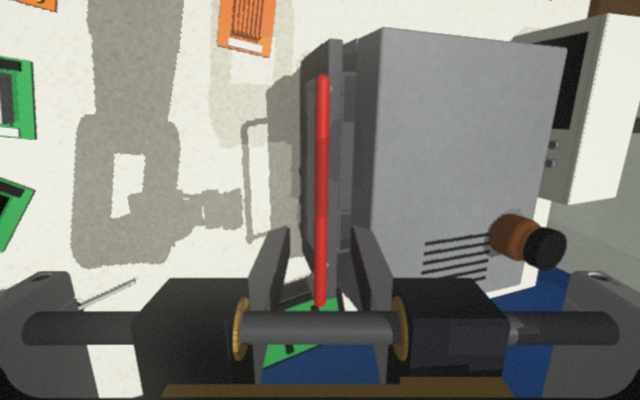

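The wrist view shows the bar at column 322 (predicted 319), between the fingers. The oven's roof front edge runs from about (384,28) down to (370,265), and the visible gap means the door is slightly ajar. I'll locate the oven front and then go down onto the bar.

```bash
python3 - <<'E'
from h import *
for p in((384,28),(375,170),(370,265)): print(onz('wrist',*p,.27))
for p in((322,80),(321,190),(320,300)): print(onz('wrist',*p,.290))
E
python3 -m pendant '[[0,0.8,-2.2,0,0,0,0.4],[0,0.8,-2.2,0,0,0,0.4],[0,0.8,-2.2,0,0,0,0.4],[0,0.8,-2.4,0,0,0,0.4],[0,0,0,0,0,0,0.4],[0,0,0,0,0,0,0.4]]'
```

```text
[0.41329157 0.1677185  0.27      ]
[0.53896748 0.1635058  0.27      ]
[0.64163359 0.16120847 0.27      ]
[0.45859812 0.101783   0.29      ]
[0.54788286 0.09958108 0.29      ]
[0.65593985 0.0969147  0.29      ]
time: 3.05
tool_pos: [0.5597, 0.0973, 0.2866]
ee_rot: [2.793, -0.004, 3.125]
wrist_force: [0.3, -0.4, 0.3]
width: 0.0372
finger_force: 0.0
```

```bash
python3 -m pendant '[[0,0.2,-0.8,0,0,0,0.4],[0,0,0,0,0,0,0.4],[0,0,0,0,0,0,0],[0,0,0,0,0,0,0],[0,0,0,0,0,0,0],[0,0,0,0,0,0,0]]'
python3 - <<'E'
from h import *
snap('side','s2.png')
E
```

```text
time: 3.65
tool_pos: [0.56, 0.099, 0.2777]
ee_rot: [2.791, -0.005, 3.124]
wrist_force: [0.0, 2.7, 3.7]
width: 0.0111
finger_force: 30.0
```

Bar gripped, 11 mm wide. The oven front is at y≈0.163 and the door is about 0.12 rad open. I'll follow the hinge arc, radius 0.2187.

```bash
python3 -m pendant '[[-0.03,-1.18,-0.44,0,0,0,0],[-0.03,-1.18,-0.44,0,0,0,0],[-0.03,-1.12,-0.58,0,0,0,0],[-0.03,-1.12,-0.58,0,0,0,0],[-0.03,-1.05,-0.7,0,0,0,0],[-0.03,-1.05,-0.7,0,0,0,0],[-0.02,-0.95,-0.81,0,0,0,0],[-0.02,-0.95,-0.81,0,0,0,0]]'
```

```text
time: 4.5
tool_pos: [0.5572, 0.0115, 0.225]
ee_rot: [2.792, -0.008, 3.123]
wrist_force: [-1.0, 2.1, 2.1]
width: 0.0109
finger_force: 30.0
```

```bash
python3 -m pendant '[[-0.02,-0.86,-0.92,0,0,0,0],[-0.02,-0.86,-0.92,0,0,0,0],[-0.02,-0.75,-1.01,0,0,0,0],[-0.02,-0.75,-1.01,0,0,0,0],[-0.02,-0.62,-1.09,0,0,0,0],[-0.02,-0.62,-1.09,0,0,0,0],[-0.01,-0.5,-1.15,0,0,0,0],[-0.01,-0.5,-1.15,0,0,0,0]]'
python3 -m pendant '[[-0.01,-0.36,-1.2,0,0,0,0],[-0.01,-0.36,-1.2,0,0,0,0],[0,-0.22,-1.24,0,0,0,0],[0,-0.22,-1.24,0,0,0,0],[0,-0.08,-1.25,0,0,0,0],[0,-0.07,-1.25,0,0,0,0]]'
```

```text
time: 5.3
tool_pos: [0.5557, -0.0424, 0.1413]
ee_rot: [2.792, -0.008, 3.124]
wrist_force: [-3.0, 2.5, 3.0]
width: 0.011
finger_force: 30.0
time: 5.9
tool_pos: [0.5555, -0.0552, 0.0675]
ee_rot: [2.792, -0.008, 3.124]
wrist_force: [-4.6, 2.0, 2.6]
width: 0.0108
finger_force: 30.0
```

```bash
python3 -m pendant '[[0,0.07,-1.1,0,0,0,0],[0,0.07,-0.9,0,0,0,0],[0,0,-0.4,0,0,0,0],[0,0,-0.2,0,0,0,0],[0,0,0,0,0,0,0],[0,0,0,0,0,0,0]]'
```

```text
time: 6.5
tool_pos: [0.5556, -0.0536, 0.0432]
ee_rot: [2.792, -0.007, 3.124]
wrist_force: [-5.7, 2.2, 3.1]
width: 0.0111
finger_force: 30.0
```

```bash
python3 -m pendant '[[0,0,-0.3,0,0,0,0],[0,0,0,0,0,0,0],[0,0,0,0,0,0,0]]';python3 -m pendant '[[0,0,-0.3,0,0,0,0],[0,0,0,0,0,0,0],[0,0,0,0,0,0,0]]'
```

```text
time: 6.8
tool_pos: [0.5557, -0.0536, 0.0431]
ee_rot: [2.791, -0.006, 3.125]
wrist_force: [-10.5, 1.6, 14.3]
width: 0.0108
finger_force: 30.0
time: 7.1
tool_pos: [0.5557, -0.0536, 0.0429]
ee_rot: [2.791, -0.006, 3.126]
wrist_force: [-15.9, 0.6, 25.6]
width: 0.0113
finger_force: 30.0
```

Force rises at the stop, so the door is fully open. I'll relieve the push, release, retreat along the tool axis and look at the rack.

```bash
python3 -m pendant '[[0,0,0.6,0,0,0,0],[0,0,0,0,0,0,0.35],[0,0,0,0,0,0,0.35],[0,0,0,0,0,0,0.35],[0,-0.7,1.9,0,0,0,0.35],[0,-1.5,4,0,0,0,0.35],[0,-1.5,4,0,0,0,0.35],[0,-1.5,4.2,0,0,0,0.35]]'
python3 -m pendant '[[0,-4,4,-5,0,0,0.8],[0,-4,4,-5,0,0,0.8],[0,-4,2,-5,0,0,0.8],[0,-4,0,-5,0,0,0.8],[0,0,0,0,0,0,0.8],[0,0,0,0,0,0,0.8]]'
python3 - <<'E'
from h import *
im=snap('scene','s3.png'); snap('side','d3.png')
cv2.imwrite('pics/s3c.png',cv2.resize(im[60:320,200:460,::-1],None,fx=3,fy=2.3,interpolation=cv2.INTER_CUBIC))
E
```

```text
time: 7.9
tool_pos: [0.5562, -0.1066, 0.1846]
ee_rot: [2.793, -0.006, 3.123]
wrist_force: [0.2, -0.0, 0.2]
width: 0.0329
finger_force: 0.0
time: 8.5
tool_pos: [0.5562, -0.2565, 0.2738]
ee_rot: [3.14, 0.0, 3.122]
wrist_force: [0.1, 1.0, 1.0]
width: 0.0744
finger_force: 0.0
```

View pics/s3c.png

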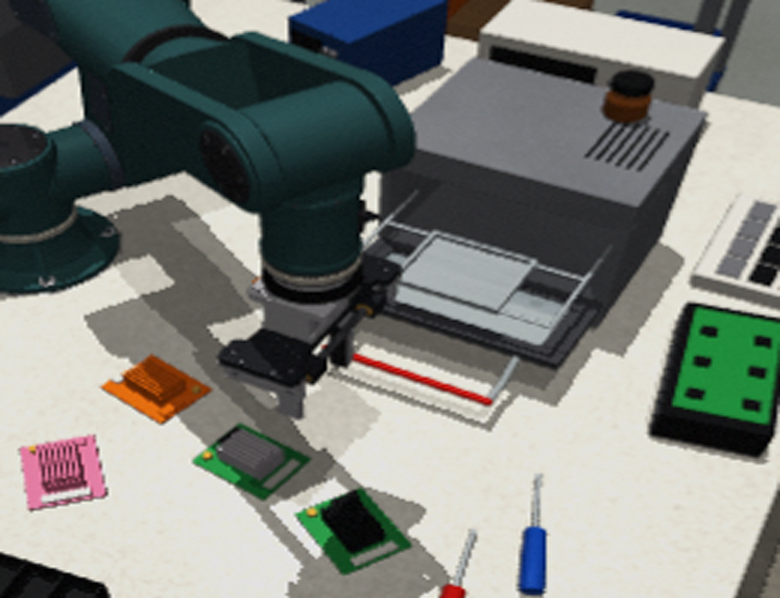

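The crop shows the door level, the rack out, the red bar in front, and the other things in place. The arm hides part of the rack. With the jaws closing along oven x, the gripper's 177 mm body (±88) would hit the oven front, which is only 80 mm from the rack centre. So I'll grip the heatsink across its 60, which puts the 75 mm side of the body towards the oven. I'll move over the module with yaw 58° and look with the wrist camera.

```bash
python3 -m pendant '[[0.6,-0.3,0,0,0,-8.1,0.9],[0.6,-0.3,0,0,0,-8.1,0.9],[0.6,-0.3,0,0,0,-8.1,0.9],[0.6,-0.3,0,0,0,-8.1,0.9],[0.6,-0.3,0,0,0,-8.1,0.9],[0.6,-0.3,0,0,0,-8.1,0.9],[0.6,-0.3,0,0,0,-8.1,0.9],[0.6,-0.4,0,0,0,-8.1,0.9]]'
python3 -m pendant '[[0,0,-1,0,0,-8,0.9],[0,0,-1,0,0,-8,0.9],[0,0,-1,0,0,-8,0.9],[0,0,-1,0,0,-8,0.9],[0,0,-1,0,0,-8,0.9],[0,0,-1,0,0,-8,0.9],[0,0,-1,0,0,-8,0.9],[0,0,0,0,0,0,0.9]]'
python3 -m pendant '[[0,0,0,0,0,0,0.9],[0,0,0,0,0,0,0.9]]'
python3 - <<'E'
from h import *
snap('wrist','w4.png'); im=snap('scene','s4.png'); snap('side','d4.png')
for p in((.604,-.281,.034),): print(proj('wrist',p))
print(robot.get_obs()['joint_positions'])
W=cv2.imread('pics/w4.png'); a=cv2.resize(W,(500,312)); b=cv2.resize(im[80:240,290:450,::-1],None,fx=3,fy=1.9)
cv2.imwrite('pics/m4.png',np.vstack([W[:, :480][:300], b]) if b.shape[1]==480 else W)
E
```

```text
time: 9.4
tool_pos: [0.6043, -0.2806, 0.2736]
ee_rot: [-3.141, -0.002, 1.986]
wrist_force: [-0.6, 0.8, -0.3]
width: 0.0848
finger_force: 0.0
time: 10.2
tool_pos: [0.6032, -0.2803, 0.2016]
ee_rot: [-3.137, -0.001, 1.015]
wrist_force: [-0.4, 0.3, -0.5]
width: 0.0844
finger_force: 0.0
time: 10.4
tool_pos: [0.6042, -0.2814, 0.205]
ee_rot: [3.141, -0.0, 1.016]
wrist_force: [-0.2, -0.6, 0.1]
width: 0.0844
finger_force: 0.0
[319.95867655 181.64866885]
[-5.21276271e-01  3.51924692e-01  1.07741904e+00  9.09222750e-05
  1.71088356e+00  3.47948359e-02]
```

View pics/m4.png

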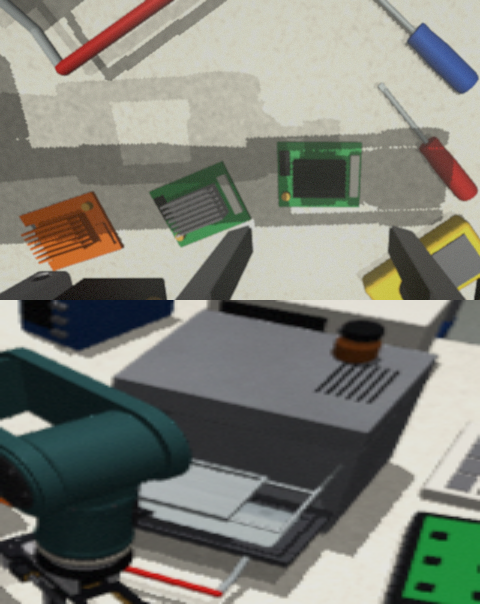

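Wrist view: the black heatsink is centred at (320,180) (predicted (320,182)) and aligned with the fingers. The silver module, red driver and meter lie clear of the finger paths. I'll descend and grip.

```bash
python3 -m pendant '[[0,0,-4,0,0,0,0.9],[0,0,-4,0,0,0,0.9],[0,0,-4,0,0,0,0.9],[0,0,-3,0,0,0,0.9],[0,0,-2,0,0,0,0.9],[0,0,-1,0,0,0,0.9],[0,0,0,0,0,0,0.9],[0,0,0,0,0,0,0.9]]'
```

```text
time: 11.35
tool_pos: [0.6048, -0.2822, 0.0259]
ee_rot: [3.139, -0.0, 1.014]
wrist_force: [0.1, -0.2, 1.1]
width: 0.0844
finger_force: 0.0
```

```bash
python3 -m pendant '[[0,0,-0.4,0,0,0,0.9],[0,0,0,0,0,0,0.9],[0,0,0,0,0,0,0],[0,0,0,0,0,0,0],[0,0,0,0,0,0,0],[0,0,0,0,0,0,0]]'
```

```text
time: 11.95
tool_pos: [0.6035, -0.2814, 0.0206]
ee_rot: [-3.14, 0.0, 1.014]
wrist_force: [-1.5, 0.7, 2.1]
width: 0.0598
finger_force: 30.0
```

```bash
python3 -m pendant '[[0,0,1,0,0,0,0],[0,0,3,0,0,0,0],[0,0,4,0,0,0,0],[0,0,4,0,0,0,0],[0,0,4,0,0,0,0],[0,0,4,0,0,0,0],[0,0,3,0,0,0,0],[0,0,2,0,0,0,0]]'
python3 -m pendant '[[-0.5,2,0,0,0,3,0],[-0.8,4,0,0,0,6,0],[-0.8,4,0,0,0,6,0],[-0.8,4,0,0,0,6,0],[-0.8,4,0,0,0,6,0],[-0.8,3,0,0,0,3.4,0],[0,1,0,0,0,0,0],[0,0,0,0,0,0,0]]'
python3 -m pendant '[[0,0,0,0,0,0,0],[0,0,0,0,0,0,0]]'
python3 - <<'E'
from h import *
snap('wrist','w5.png'); snap('scene','s5.png'); snap('side','d5.png')
E
```

```text
time: 12.75
tool_pos: [0.6043, -0.2819, 0.2737]
ee_rot: [3.138, -0.0, 1.014]
wrist_force: [-0.2, 0.1, -4.2]
width: 0.06
finger_force: 30.0
time: 13.55
tool_pos: [0.5588, -0.0604, 0.2704]
ee_rot: [3.141, 0.0, 1.546]
wrist_force: [-0.5, 0.1, -3.3]
width: 0.0599
finger_force: 30.0
time: 13.75
tool_pos: [0.5591, -0.063, 0.27]
ee_rot: [-3.141, 0.001, 1.542]
wrist_force: [-0.8, -0.0, -3.8]
width: 0.0598
finger_force: 30.0
```

View pics/w5.png

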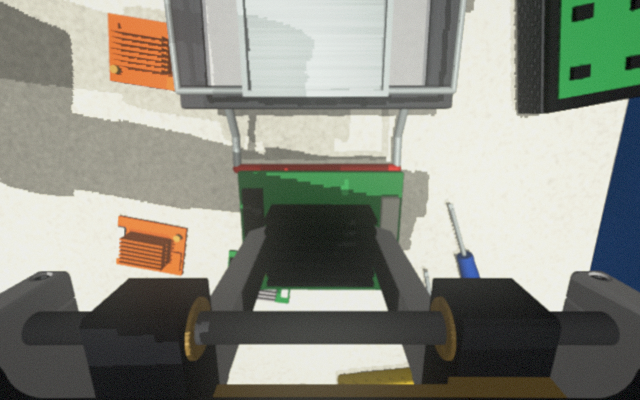

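Wrist view: the module is held level. The rack's front rim is at row ~94, its sides at columns ~244 and ~387, and the red bar is at row 168. I'll cast these onto the rim height.

```bash
python3 - <<'E'
from h import *
W=cv2.imread('pics/w5.png'); 
g=cv2.cvtColor(W,cv2.COLOR_BGR2GRAY).astype(int)
print('row60',[(c,g[60,c]) for c in list(range(236,252))+list(range(378,396))])
print('row20',[(c,g[20,c]) for c in list(range(236,252))+list(range(378,396))])
print('col316',[(r,g[r,316]) for r in range(78,112)])
for p in((244,60),(388,60),(244,20),(388,20),(316,96),(250,96),(383,96)): print(p,onz('wrist',*p,.146))
print(proj('wrist',(.4935,.027,.146)),proj('wrist',(.6235,.024,.146)))
E
```

```text
row60 [(236, np.int64(200)), (237, np.int64(201)), (238, np.int64(201)), (239, np.int64(198)), (240, np.int64(205)), (241, np.int64(207)), (242, np.int64(212)), (243, np.int64(212)), (244, np.int64(212)), (245, np.int64(202)), (246, np.int64(156)), (247, np.int64(110)), (248, np.int64(143)), (249, np.int64(192)), (250, np.int64(213)), (251, np.int64(217)), (378, np.int64(216)), (379, np.int64(217)), (380, np.int64(217)), (381, np.int64(202)), (382, np.int64(165)), (383, np.int64(129)), (384, np.int64(165)), (385, np.int64(210)), (386, np.int64(217)), (387, np.int64(217)), (388, np.int64(216)), (389, np.int64(214)), (390, np.int64(208)), (391, np.int64(201)), (392, np.int64(202)), (393, np.int64(203)), (394, np.int64(200)), (395, np.int64(203))]
row20 [(236, np.int64(202)), (237, np.int64(201)), (238, np.int64(203)), (239, np.int64(204)), (240, np.int64(206)), (241, np.int64(207)), (242, np.int64(202)), (243, np.int64(172)), (244, np.int64(123)), (245, np.int64(104)), (246, np.int64(128)), (247, np.int64(175)), (248, np.int64(202)), (249, np.int64(209)), (250, np.int64(207)), (251, np
[... 804 characters left out ...]
int64(185)), (97, np.int64(116)), (98, np.int64(89)), (99, np.int64(90)), (100, np.int64(80)), (101, np.int64(81)), (102, np.int64(79)), (103, np.int64(85)), (104, np.int64(89)), (105, np.int64(94)), (106, np.int64(100)), (107, np.int64(93)), (108, np.int64(85)), (109, np.int64(109)), (110, np.int64(131)), (111, np.int64(126))]
(244, 60) [0.49609744 0.05857735 0.146     ]
(388, 60) [0.62080123 0.0549791  0.146     ]
(244, 20) [0.49906343 0.08949228 0.146     ]
(388, 20) [0.61983869 0.08599625 0.146     ]
(316, 96) [0.55750246 0.02714834 0.146     ]
(250, 96) [0.49861958 0.02881752 0.146     ]
(383, 96) [0.6172565  0.02540402 0.146     ]
[244.46730993  98.30276942] [389.96232642  97.43329432]
```

```bash
python3 - <<'E'
from h import *
g=cv2.cvtColor(cv2.imread('pics/w5.png'),cv2.COLOR_BGR2HSV)
m=cv2.inRange(g,(40,80,40),(85,255,255))[150:300,225:415]
print([ (c+225,int(np.argmax(m[:,c])+150)) for c in range(20,175,15)])
print([ (r+150,int(np.argmax(m[r])+225),int(414-np.argmax(m[r][::-1]))) for r in (25,30,40,80)])
for p in((245,171),(321,171),(395,171),(239,180),(404,180)): print(p,onz('wrist',*p,.2554))
print(robot.get_obs()['tool_pos'])
E
```

```text
[(245, 173), (260, 171), (275, 171), (290, 171), (305, 171), (320, 171), (335, 171), (350, 171), (365, 171), (380, 172), (395, 172)]
[(175, 239, 402), (180, 239, 402), (190, 263, 401), (230, 225, 414)]
(245, 171) [ 0.51526229 -0.0184806   0.2554    ]
(321, 171) [ 0.56043922 -0.01976602  0.2554    ]
(395, 171) [ 0.60440453 -0.02102814  0.2554    ]
(239, 180) [ 0.51115767 -0.0238427   0.2554    ]
(404, 180) [ 0.60998401 -0.02666428  0.2554    ]
[ 0.55909617 -0.06279188  0.27006504]
```

```bash
python3 - <<'E'
from h import *
P=imaging.camera_params('wrist'); print(-np.array(P['R']).T@np.array(P['t'])-robot.get_obs()['tool_pos'])
E
python3 -m pendant '[[0,2,0,0,0,0,0],[-0.1,3.5,0,0,0,0,0],[-0.1,3.5,0,0,0,0,0],[0,3,0,0,0,0,0],[0,1.5,0,0,0,0,0],[0,0.6,0,0,0,0,0],[0,0,0,0,0,0,0],[0,0,0,0,0,0,0]]'
```

```text
[0.00196432 0.07825754 0.16767263]
time: 14.7
tool_pos: [0.5571, 0.0781, 0.2703]
ee_rot: [-3.142, 0.001, 1.543]
wrist_force: [-0.1, 0.1, -3.4]
width: 0.0596
finger_force: 30.0
```

```bash
python3 -m pendant '[[0,0,-2,0,0,0,0],[0,0,-2,0,0,0,0],[0,0,-2,0,0,0,0],[0,0,-1.5,0,0,0,0],[0,0,-0.8,0,0,0,0],[0,0,-0.5,0,0,0,0],[0,0,0,0,0,0,0],[0,0,0,0,0,0,0]]'
python3 - <<'E'
from h import *
im=snap('wrist','w6.png'); s=snap('scene','s6.png'); d=snap('side','d6.png')
A=cv2.resize(im[:300,160:480,::-1],(400,375)); B=cv2.resize(s[110:210,310:410,::-1],(390,375),interpolation=cv2.INTER_CUBIC)
cv2.imwrite('pics/m6.png',np.hstack([A,B]))
E
```

```text
time: 15.5
tool_pos: [0.5575, 0.0793, 0.1834]
ee_rot: [3.14, -0.0, 1.544]
wrist_force: [0.3, 0.1, -3.5]
width: 0.0598
finger_force: 30.0
```

View pics/m6.png

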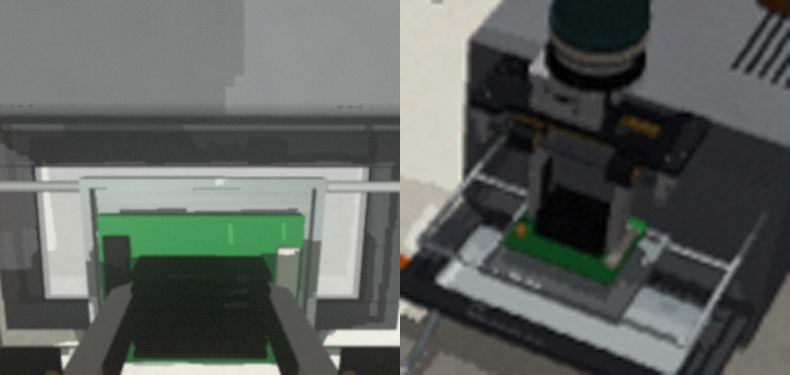

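The view shows the board just above the rack and square to it. The back rim's outer edge is at crop row 178 and its sides are at columns 82 and 326. I'll check the back margin.

```bash
python3 - <<'E'
from h import *
t=robot.get_obs()['tool_pos']; f=lambda c,r,z: onz('wrist',c/1.25+160,r/1.25,z)
print('rim L,R back outer',f(82,179,.146),f(326,179,.146))
g=cv2.imread('pics/w6.png').astype(int).sum(2)//3; print([(r,int(g[r,300:340].mean())) for r in range(138,176)])
zb=t[2]-.0206+.006; print('board L,R edge, back',f(98,230,zb),f(304,230,zb),f(200,214,zb),t)
E
```

```text
rim L,R back outer [0.4969862  0.13815294 0.146     ] [0.62441258 0.13471846 0.146     ]
[(138, 197), (139, 195), (140, 177), (141, 139), (142, 133), (143, 169), (144, 190), (145, 192), (146, 191), (147, 189), (148, 186), (149, 181), (150, 170), (151, 171), (152, 179), (153, 181), (154, 180), (155, 181), (156, 181), (157, 182), (158, 184), (159, 186), (160, 186), (161, 182), (162, 181), (163, 180), (164, 182), (165, 182), (166, 174), (167, 162), (168, 140), (169, 110), (170, 85), (171, 71), (172, 84), (173, 99), (174, 105), (175, 105)]
board L,R edge, back [0.50894388 0.11589687 0.16891465] [0.60798203 0.11320942 0.16891465] [0.5581715  0.12238365 0.16891465] [0.55745823 0.07942659 0.18351465]
```

Margins are good: rack centre (0.559,0.0815), board centre (0.558,0.082). I'll nudge +1 mm in x and set it down slowly.

```bash
python3 -m pendant '[[0.1,-0.05,-0.6,0,0,0,0],[0,0,-0.6,0,0,0,0],[0,0,-0.4,0,0,0,0],[0,0,-0.3,0,0,0,0],[0,0,-0.2,0,0,0,0],[0,0,0,0,0,0,0],[0,0,0,0,0,0,0]]'; python3 -m pendant '[[0,0,-0.15,0,0,0,0],[0,0,-0.1,0,0,0,0],[0,0,0,0,0,0,0],[0,0,0,0,0,0,0]]'
```

```text
time: 16.35
tool_pos: [0.558, 0.0789, 0.1615]
ee_rot: [3.141, 0.0, 1.544]
wrist_force: [-1.0, -0.5, -4.2]
width: 0.0598
finger_force: 30.0
time: 16.75
tool_pos: [0.5579, 0.0789, 0.1589]
ee_rot: [3.141, -0.0, 1.544]
wrist_force: [-0.5, 0.3, -4.8]
width: 0.0599
finger_force: 30.0
```

```bash
python3 -m pendant '[[0,0,-0.1,0,0,0,0],[0,0,0,0,0,0,0],[0,0,0,0,0,0,0]]'; python3 -m pendant '[[0,0,-0.1,0,0,0,0],[0,0,0,0,0,0,0],[0,0,0,0,0,0,0]]'
```

```text
time: 17.05
tool_pos: [0.5581, 0.0789, 0.1586]
ee_rot: [3.141, -0.0, 1.544]
wrist_force: [-0.0, -0.4, 0.2]
width: 0.0598
finger_force: 30.0
time: 17.35
tool_pos: [0.5581, 0.0789, 0.1586]
ee_rot: [3.14, -0.0, 1.544]
wrist_force: [-2.0, -1.5, 5.6]
width: 0.0598
finger_force: 30.0
```

Contact shows in the force, at the expected height. Releasing and lifting.

```bash
python3 -m pendant '[[0,0,0.1,0,0,0,0],[0,0,0,0,0,0,0.8],[0,0,0,0,0,0,0.8],[0,0,0,0,0,0,0.8],[0,0,0.5,0,0,0,0.8],[0,0,1.5,0,0,0,0.8],[0,0,3,0,0,0,0.8],[0,0,4,0,0,0,0.8]]'
python3 -m pendant '[[0,-2,3,0,0,0,0.8],[0,-4,2,0,0,0,0.6],[0,-4,0,0,0,0,0.4],[0,-4,0,0,0,0,0.4],[0,-4,0,0,0,0,0.4],[0,-1,0,0,0,0,0.4],[0,0,0,0,0,0,0.4]]'
python3 - <<'E'
from h import *
im=snap('wrist','w7.png'); s=snap('scene','s7.png')
A=cv2.resize(im[:300,160:480,::-1],(400,375)); B=cv2.resize(s[110:210,310:410,::-1],(390,375),interpolation=cv2.INTER_CUBIC)
cv2.imwrite('pics/m7.png',np.hstack([A,B]))
E
```

```text
time: 18.15
tool_pos: [0.5571, 0.0788, 0.248]
ee_rot: [-3.138, 0.0, 1.544]
wrist_force: [0.6, 0.1, -0.0]
width: 0.0752
finger_force: 0.0
time: 18.85
tool_pos: [0.558, -0.1124, 0.2987]
ee_rot: [3.141, -0.0, 1.542]
wrist_force: [-0.1, -0.2, -0.2]
width: 0.038
finger_force: 0.0
```

View pics/m7.png

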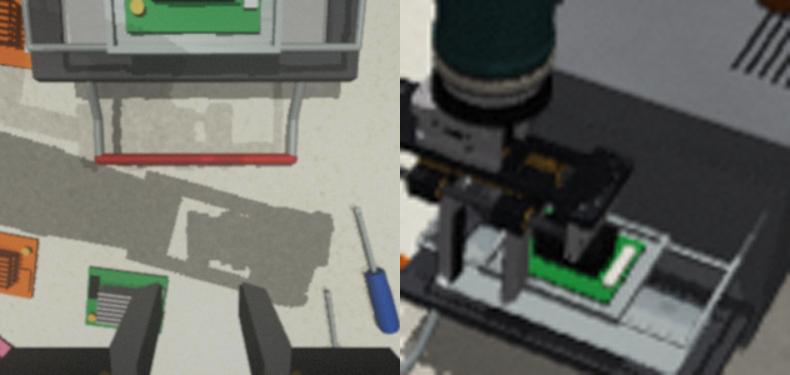

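The module lies flat inside the rim, shown in both halves of the picture. The red bar is at (97–296,159) in the left crop. I'll turn and tilt the tool, then re-grip the bar where it was released.

```bash
python3 -m pendant '[[0,0,0,0,0,8.2,0.4],[0,0,0,0,0,8.2,0.4],[0,0,0,0,0,8.2,0.4],[0,0,0,0,0,8.2,0.4],[0,0,0,0,0,8.2,0.4],[0,0,0,0,0,8.2,0.4],[0,0,0,0,0,8.2,0.4],[0,0,0,0,0,8.2,0.4]]'
python3 -m pendant '[[0,0,0,0,0,8.2,0.4],[0,0,0,0,0,8.2,0.4],[0,0,0,0,0,8.2,0.4],[0,0.2,-2.5,5,0,0,0.4],[0,0.2,-2.5,5,0,0,0.4],[0,0.2,-2.5,5,0,0,0.4],[0,0.2,-2.5,5,0,0,0.4],[0,0,0,0,0,0,0.4]]'
python3 -m pendant '[[0,0,0,0,0,0,0.4],[0,0,0,0,0,0,0.4]]'
```

```text
time: 19.75
tool_pos: [0.5581, -0.1089, 0.2985]
ee_rot: [3.141, 0.0, 2.698]
wrist_force: [-0.8, 0.2, -0.6]
width: 0.0376
finger_force: 0.0
time: 20.55
tool_pos: [0.5558, -0.1023, 0.1927]
ee_rot: [2.788, -0.018, 3.119]
wrist_force: [0.3, 0.1, -0.6]
width: 0.0377
finger_force: 0.0
time: 20.75
tool_pos: [0.559, -0.1021, 0.2005]
ee_rot: [2.795, -0.004, 3.122]
wrist_force: [-0.9, -0.2, -0.3]
width: 0.0373
finger_force: 0.0
```

```bash
python3 -m pendant '[[-0.3,-0.8,0,0,0,0,0.4],[0,1.1,-3,0,0,0,0.4],[0,1.1,-3,0,0,0,0.4],[0,1.1,-3,0,0,0,0.4],[0,1.1,-3,0,0,0,0.4],[0,0.8,-2.2,0,0,0,0.4],[0,0.5,-1.4,0,0,0,0.4],[0,0,0,0,0,0,0.4]]'
```

```text
time: 21.55
tool_pos: [0.5541, -0.0533, 0.0409]
ee_rot: [2.792, -0.01, 3.121]
wrist_force: [0.3, -0.2, 0.1]
width: 0.0376
finger_force: 0.0
```

```bash
python3 -m pendant '[[0,0,0,0,0,0,0.4],[0,0,0,0,0,0,0],[0,0,0,0,0,0,0],[0,0,0,0,0,0,0],[0,0,0,0,0,0,0]]'
```

```text
time: 22.05
tool_pos: [0.5555, -0.0534, 0.0429]
ee_rot: [2.79, -0.006, 3.12]
wrist_force: [1.2, 3.0, 1.1]
width: 0.0113
finger_force: 30.0
```

Gripped at the same pose as before. Now the reverse arc, starting gently.

```bash
python3 -m pendant '[[0,-0.03,0.5,0,0,0,0],[0,-0.05,0.9,0,0,0,0],[0,-0.06,1.1,0,0,0,0],[0,0.07,1.25,0,0,0,0],[0,0.08,1.25,0,0,0,0],[0,0.22,1.24,0,0,0,0],[0,0.22,1.24,0,0,0,0],[0.01,0.36,1.2,0,0,0,0]]'
python3 -m pendant '[[0.01,0.36,1.2,0,0,0,0],[0.01,0.5,1.15,0,0,0,0],[0.01,0.5,1.15,0,0,0,0],[0.02,0.62,1.09,0,0,0,0],[0.02,0.62,1.09,0,0,0,0],[0.02,0.75,1.01,0,0,0,0],[0.02,0.75,1.01,0,0,0,0]]'
```

```text
time: 22.85
tool_pos: [0.5556, -0.0471, 0.1287]
ee_rot: [2.795, -0.007, 3.119]
wrist_force: [5.0, -2.4, -6.8]
width: 0.0108
finger_force: 30.0
time: 23.55
tool_pos: [0.5567, -0.0088, 0.2069]
ee_rot: [2.801, -0.006, 3.116]
wrist_force: [3.3, -7.6, -2.2]
width: 0.0111
finger_force: 30.0
```

```bash
python3 -m pendant '[[0.02,0.72,0.81,0,0,0,0],[0.02,0.76,0.78,0,0,0,0],[0.02,0.8,0.74,0,0,0,0],[0.02,0.84,0.7,0,0,0,0],[0.02,0.87,0.66,0,0,0,0],[0.02,0.9,0.61,0,0,0,0],[0.02,0.93,0.57,0,0,0,0],[0.02,0.95,0.52,0,0,0,0]]'
```

```text
time: 24.35
tool_pos: [0.5587, 0.0587, 0.2635]
ee_rot: [2.801, -0.002, 3.115]
wrist_force: [2.0, -10.6, 6.0]
width: 0.0107
finger_force: 30.0
```

```bash
python3 -m pendant '[[0.02,0.78,0.37,0,0,0,0],[0.02,0.79,0.33,0,0,0,0],[0.02,0.8,0.3,0,0,0,0],[0.02,0.6,0.2,0,0,0,0],[0.02,0.6,0.2,0,0,0,0],[0.01,0.4,0.1,0,0,0,0],[0.01,0.4,0.1,0,0,0,0],[0,0,0,0,0,0,0]]'
```

```text
time: 25.15
tool_pos: [0.5599, 0.1043, 0.2805]
ee_rot: [2.797, 0.0, 3.118]
wrist_force: [1.5, -5.7, 8.2]
width: 0.0112
finger_force: 30.0
```

```bash
python3 -m pendant '[[0.01,0.3,0.1,0,0,0,0],[0.01,0.3,0.1,0,0,0,0],[0.01,0.3,0.1,0,0,0,0],[0.01,0.25,0.05,0,0,0,0],[0,0.2,0.05,0,0,0,0],[0,0.15,0,0,0,0,0],[0,0,0,0,0,0,0]]'; python3 -m pendant '[[0,0.2,0,0,0,0,0],[0,0.15,0,0,0,0,0],[0,0.15,0,0,0,0,0],[0,0,0,0,0,0,0],[0,0,0,0,0,0,0]]'
```

```text
time: 25.85
tool_pos: [0.5603, 0.1191, 0.2837]
ee_rot: [2.797, -0.001, 3.118]
wrist_force: [1.9, -7.1, 6.6]
width: 0.0107
finger_force: 30.0
time: 26.35
tool_pos: [0.5604, 0.1231, 0.2844]
ee_rot: [2.798, 0.0, 3.117]
wrist_force: [2.6, -8.7, 9.3]
width: 0.0112
finger_force: 30.0
```

```bash
python3 -m pendant '[[0,0.2,0,0,0,0,0],[0,0.1,0,0,0,0,0],[0,0,0,0,0,0,0],[0,0,0,0,0,0,0]]'; python3 -m pendant '[[0,0.2,0,0,0,0,0],[0,0.1,0,0,0,0,0],[0,0,0,0,0,0,0],[0,0,0,0,0,0,0]]'
```

```text
time: 26.75
tool_pos: [0.5605, 0.1232, 0.2843]
ee_rot: [2.804, -0.0, 3.114]
wrist_force: [0.1, -16.1, 11.0]
width: 0.0108
finger_force: 30.0
time: 27.15
tool_pos: [0.5605, 0.1233, 0.2843]
ee_rot: [2.809, -0.0, 3.111]
wrist_force: [-1.3, -23.5, 12.6]
width: 0.011
finger_force: 30.0
```

It's at the shut stop: y no longer advances and the force climbs. Relieve, release and retreat.

```bash
python3 -m pendant '[[0,-0.4,0.1,0,0,0,0],[0,0,0,0,0,0,0],[0,0,0,0,0,0,0.4],[0,0,0,0,0,0,0.4],[0,0,0,0,0,0,0.4],[0,-0.4,1,0,0,0,0.4],[0,-0.8,2.2,0,0,0,0.4],[0,-1.3,3.5,0,0,0,0.4]]'
python3 -m pendant '[[0,-1.5,4,0,0,0,0.4],[0,-3,2,0,0,0,0.4],[0,0,0,0,0,0,0.4],[0,0,0,0,0,0,0.4]]'
python3 - <<'E'
from h import *
w=snap('wrist','w8.png'); s=snap('scene','s8.png'); g=cv2.cvtColor(w,cv2.COLOR_RGB2GRAY)
A=cv2.resize(w[:320,160:,::-1],(480,320)); B=cv2.resize(s[100:360,200:460,::-1],(320,320),interpolation=cv2.INTER_CUBIC)
cv2.imwrite('pics/m8.png',np.hstack([A,B]))
m=cv2.inRange(cv2.cvtColor(w,cv2.COLOR_RGB2HSV),(0,120,90),(6,255,255)); p=np.argwhere(m[:300,250:420]); 
for r in (p[:,0].min()+5,int(np.median(p[:,0])),p[:,0].max()-5):
    c=p[p[:,0]==r][:,1].mean()+250; print((c,r),onz('wrist',c,r,.290))
E
```

```text
time: 27.95
tool_pos: [0.5581, 0.1038, 0.3464]
ee_rot: [2.792, -0.014, 3.122]
wrist_force: [0.9, -0.6, -0.3]
width: 0.0375
finger_force: 0.0
time: 28.35
tool_pos: [0.5594, 0.0582, 0.408]
ee_rot: [2.792, -0.007, 3.119]
wrist_force: [-0.3, 1.2, -0.6]
width: 0.0377
finger_force: 0.0
(np.float64(341.5), np.int64(83)) [0.45770277 0.12500437 0.29      ]
(np.float64(339.5), 178) [0.54547224 0.12236797 0.29      ]
(np.float64(337.5), np.int64(281)) [0.65793501 0.11915638 0.29      ]
```

View pics/m8.png

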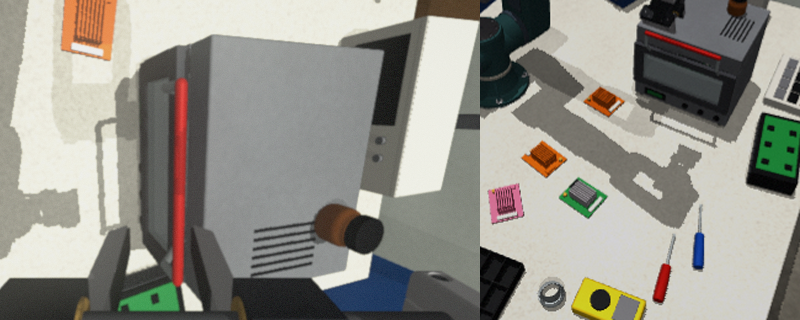

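The picture shows the door flush against the oven. The bar is at y≈0.122, 40 mm before the front, as it should be when shut. The bystanders are where they were, so I'll hand it in.

```bash
python3 -c "
from bench import robot; print(robot.close_job())"
```

```text
the job is handed in; nothing more can be done
None
```

The module with the black heatsink was set down flat inside the rack's rim and released, the door was pushed gently back up until fully shut, and the job was handed in at about 28 s; I gripped the heatsink across its 60 rather than its 40, so that the gripper's body would clear the oven front.

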